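# Fit the lemon cone to the citrus juicer

## Task

The lemons and the lime are to be juiced, so fit the small green cone onto the juicer: turn it so that the slots under it line up with the black teeth of the drive shaft and press it down until its collar sits fully down on the tray, and only then let go. Leave the large orange cone where it is.

Things in the scene. Friction and masses are not known exactly. Their poses are not given: they have to be found in the camera images.
- small_cone: Small green juicing cone, loose, 90 g, upright. Square collar 52 x 52 mm, 30 mm high (grip two opposite flat faces), under a ribbed cone 44 mm wide; 58 mm high in all. Origin: centre of underside, z up, x and y square to the flat faces. Cross-shaped socket below: slots along x and y, 14 mm wide, 42 long, 22 deep, each arm under one of the four ribs. All quarter turns are alike.
- large_cone: Large orange juicing cone, loose: the same form, collar 66 x 66 mm, 68 mm high in all. Origin: centre of the underside. Not wanted now; it stays where it stands. The two cones stand 12 cm or more apart and may have swapped places.
- juicer: Citrus juicer, white and grey, 144 mm across, spout along its -x, fixed to the table. Origin: centre of its underside, z up. The tray on top is flat, its floor 60 mm above the table, free out to a rim 67 mm from the centre and 4 mm high.
- shaft_foot (a point): Foot of the drive shaft, at the centre of the tray floor. The shaft does not turn: a black cross of four teeth along this point's x and y axes, z up, 34 mm across and 8 thick, above 8 mm height tapering to 30 and 3 at the top, 20 mm up. Slots within 10 degrees of the teeth: the cone goes down until its underside lies on the tray floor. Wrongly turned it stands on the tooth tips, 20 mm too high.

How it is judged:
On the way:
1. the small cone is brought fully down onto the tray, over the shaft, while the fingers still hold it (z of small_cone in the frame of shaft_foot between -0.005 and 0.005 m and horizontal distance between small_cone and shaft_foot below 0.01 m and contact force between the fingers and small_cone above 0.3 N), for 0.1 s.
At the end, for the whole second after the job is handed in: The small green cone is released and at rest on the juicer with its underside within 5 mm of the tray floor, within 10 mm of the shaft's centre and upright within 8 degrees, and the large cone is within 30 mm of where it stood (z of small_cone in the frame of shaft_foot between -0.005 and 0.005 m and horizontal distance between small_cone and shaft_foot below 0.01 m and angle between small_cone's own z axis and vertical below 0.15 rad and linear speed of small_cone below 0.02 m/s and distance of large_cone from where it was at the start of the episode below 0.03 m and contact force between the fingers and small_cone below 0.1 N); the robot touches nothing.
It fails at once if the large cone is moved by more than 30 mm (distance of large_cone from where it was at the start of the episode above 0.03 m).
It also fails if it takes over 40 s, if anything falls off the work surface, if the arm or the gripper's body presses on something with over 40 N, if the wrist force passes 120 N, or if a joint passes its speed limit or range.

## Robot

A 7-joint arm with a two-finger parallel gripper is mounted at the origin on a cart in front of the work surface, level with it; the furniture and walls round the work are solid. World frame = base frame: x ahead of the robot, y to its left, z up, the work surface at z = 0. Lengths are in m, angles in rad, forces in N, time in s.
With the tool pointing down it reaches from about 0.425 to 0.875 m from the base axis. Payload 4.7 kg.
Tool frame: the origin (TCP) lies on the centre line of the jaws, within the pads' length; the fingertips stand 8 mm ahead of it and the grasp point (between the pads) lies 11 mm behind it; z points along the fingers, y is the direction in which the jaws open and shut (so a half turn about z gives the same grasp; the last joint's range is limited). The gripper opens to 87 mm and grips with 3 to 60 N. Pads are 19 mm wide; open, the fingers measure 117 mm over their backs; the gripper's body (75 mm by 190 mm) begins 51 mm behind the grasp point.
Start: joints at [-1.138, 0.321, -0.07, 1.45, 0.023, 1.371, -0.057], TCP at [0.264, 0.594, 0.193] pointing down, gripper open.
Joint ranges: [-2.86, 2.86], [-0.3, 2.09], [-1.38, 1.24], [0.06, 2.45], [-1.56, 4.7], [0.09, 2.05], [-2.69, 2.69]. Speed limits (rad/s): [2.57, 2.57, 3.14, 3.14, 3.14, 3.14, 3.14].

## Interface

Orientations are given as a rotation vector (axis times angle).
In Python, from bench import ctrl, cams, workorder gives the robot as it stands. The module is installed in compiled form; this text tells all that it offers.
- The arm moves only by the tool carry_out, never from a script. Its argument "rows" is a list of rows, each an object with "offset": the shift along the tool's x, y, z in m, a list of three; "rot": the turn, a rotation vector about the tool's x, y, z in degrees, a list of three; "gripper": the opening, from 0 (shut) to 1 (fully open). In form: [{"offset": [dx, dy, dz], "rot": [rx, ry, rz], "gripper": gripper}, ...]. A call has 1 to 10 rows; each row shifts and turns the commanded pose from where the row before left it, along the tool's axes as they then stand; what a row does not reach is not made up. A row lasts 1/8 s, in which the tool goes at most 62.5 mm and 10.7 degrees, less where a joint would pass 70% of its speed; a pose out of reach is approached as far as the arm can. A call is refused whole if a number of a shift passes 0.0625 or a number of a turn 10.7, either way. A call with a gripper value outside its range is refused whole. The fingers move at their own pace and stop on an object; "grip_force" is the grip in N (left out, the last holds). Time passes only in rows, so rows that do not move let the fingers close. It gives the time, the measured TCP pose, the force and the opening at its end, in the units of the state.
- ctrl.get_state(): the state, without advancing time (a new reading comes with each control period).
- cams.get_image(name): name is "scene" or "top" or "wrist"; returns a dict with "img" (480x640x3 uint8, red, green, blue), "vfov" (degrees; the focal length in pixels is half the picture's height over the tangent of half this angle, whatever the lens; pixels are square), "cx", "cy" (the principal point, pixels), "R" (3x3) and "t" (3): a world point X has camera coordinates R X + t. Camera axes: x right, y down, z forward; pixel columns grow to the right and rows downward; lengths in m; the calibration is good to about 2 mm. A picture is of the moment at which its call begins. There is no depth.
- workorder.close_job(): hands the job in, once; it reports no verdict.
The state is a dict: "time": time; "joint_positions": joint angles; "qd": joint speeds; "joint_torque": joint torques, N m; "position": TCP position; "tool_rot": TCP orientation; "ft_force": force on the tool from outside, world axes, zero at the start; "torque": the same for the moment, N m; "grip_width": opening from 0.0 (shut) to 1.0 (fully open).
Only numpy, scipy, OpenCV 4.12 (cv2) and the standard library are available. Lean on these libraries where they do the work, as an engineer would, in place of code of your own. Each camera call takes 0.05 s, during which the arm holds its last target.

## Working session

There is one attempt and no reset: what is moved stays moved. The work goes in short steps, Python scripts to look and compute and a tool call to move; the robot and the scene stay as the last step left them, time stands still between calls to the robot, and variables do not carry over. Pictures are saved under pics/ and viewed, and the job is handed in when it is done.

Besides the shell and the picture viewer there is one more tool, called after "Call:" as name([rows], argument=value, ...), one row to a line, values as JSON. carry_out: Moves the arm, as the interface text tells. Its arguments: {"type":"object","properties":{"rows":{"type":"array"},"grip_force":{"type":"number"}},"required":["rows"]}

```bash
mkdir -p pics
cat > h.py <<'E'
import numpy as np,cv2,json
from bench import ctrl,cams,workorder
def shot(n,f):
    d=cams.get_image(n); cv2.imwrite(f'pics/{f}.png',d['img'][:,:,::-1]); 
    np.savez(f'pics/{f}.npz',**{k:d[k] for k in('img','vfov','cx','cy','R','t')}); return d
def load(f): return dict(np.load(f'pics/{f}.npz'))
def ray(d,u,v):
    fl=240/np.tan(np.radians(d['vfov'])/2); R=np.array(d['R']);t=np.array(d['t'])
    return -R.T@t, R.T@np.array([(u-d['cx'])/fl,(v-d['cy'])/fl,1])
def onz(d,u,v,z):
    o,r=ray(d,u,v); return o+r*(z-o[2])/r[2]
def tri(obs):
    A=np.zeros((3,3));b=np.zeros(3)
    for d,u,v in obs:
        o,r=ray(d,u,v); r=r/np.linalg.norm(r);P=np.eye(3)-np.outer(r,r);A+=P;b+=P@o
    X=np.linalg.solve(A,b); return X,[round(float(np.linalg.norm((np.eye(3)-np.outer(r,r)/(r@r))@(X-o))),4) for o,r in [ray(*q) for q in obs]]
def proj(d,X):
    fl=240/np.tan(np.radians(d['vfov'])/2); c=d['R']@np.array(X)+d['t']; return fl*c[0]/c[2]+d['cx'],fl*c[1]/c[2]+d['cy']
def crop(f,x,y,w,h,s,out):
    i=cv2.imread(f'pics/{f}.png')[y:y+h,x:x+w]; cv2.imwrite(f'pics/{out}.png',cv2.resize(i,None,fx=s,fy=s,interpolation=cv2.INTER_CUBIC))
E
python3 -c "
from h import *
for n in('scene','top','wrist'):
  d=shot(n,n+'0');print(n,d['vfov'],d['cx'],d['cy'],(-np.array(d['R']).T@d['t']).round(3))
s=ctrl.get_state();print(s)
"
```

```text
scene 47.50709128885944 312.4011913418217 234.5908657565453 [ 0.203 -0.623  0.826]
top 56.70681535538196 315.43933774705727 236.95102350518684 [0.459 0.004 0.929]
wrist 62.17701478348042 317.2967746342212 243.73350239349153 [0.19  0.627 0.384]
{'time': 0.15, 'joint_positions': array([-1.13787465,  0.32161706, -0.07008098,  1.45139445,  0.02261539,
        1.3708315 , -0.05692437]), 'qd': array([ 0.00143826, -0.00337343, -0.00120219, -0.00483737, -0.00067174,
        0.00199601, -0.00083147]), 'joint_torque': array([-3.07565042e-04, -4.91795146e+01, -4.04778421e-01, -3.12877929e+01,
       -6.39941893e-02,  4.04899532e-02,  1.15940643e-04]), 'position': array([0.26420585, 0.59336472, 0.19233611]), 'tool_rot': array([-6.53044576e-01, -3.07276254e+00,  2.27799918e-03]), 'ft_force': array([ 0.04768397, -0.5170112 ,  0.40473728]), 'torque': array([ 0.04170601, -0.03922355, -0.00266708]), 'grip_width': 0.9959329679951807}
```

View pics/scene0.png

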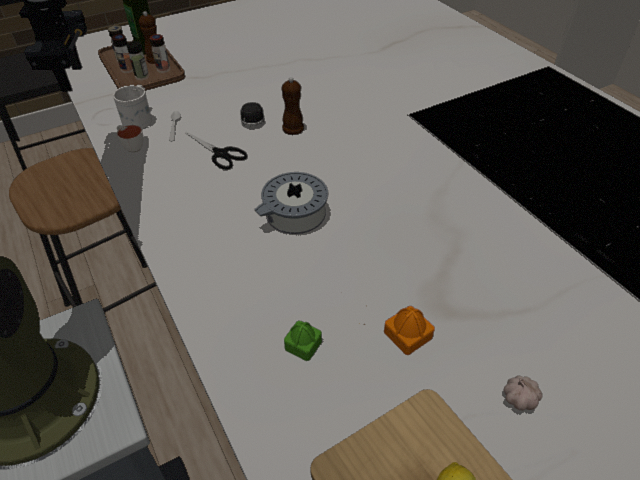

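View pics/top0.png

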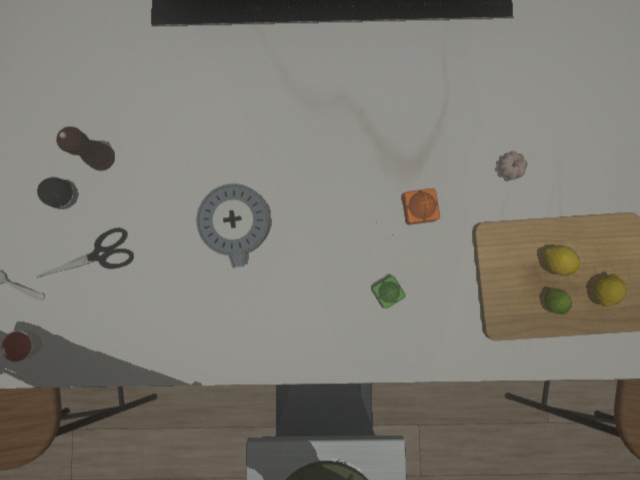

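View pics/wrist0.png

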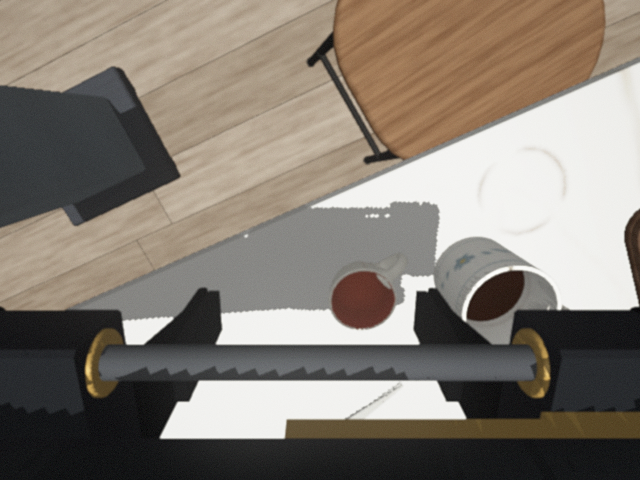

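The top view shows the green cone near (389,291), the orange cone near (422,206) and the juicer shaft near (232,219). In the scene view the green cone is near (303,340) and the shaft near (295,190). I'll enlarge these.

```bash
python3 -c "
from h import *
crop('top0',364,266,50,50,10,'a');crop('top0',190,180,90,90,7,'b');crop('scene0',275,310,60,60,10,'c');crop('scene0',250,165,90,75,8,'d')
a=cv2.imread('pics/a.png');c=cv2.imread('pics/c.png')
cv2.imwrite('pics/ac.png',np.hstack([a[:500,:500],c[50:550,50:350]]))
b=cv2.imread('pics/b.png')[:600];cv2.imwrite('pics/b.png',b)
"
```

```text
(no output)
```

View pics/a.png

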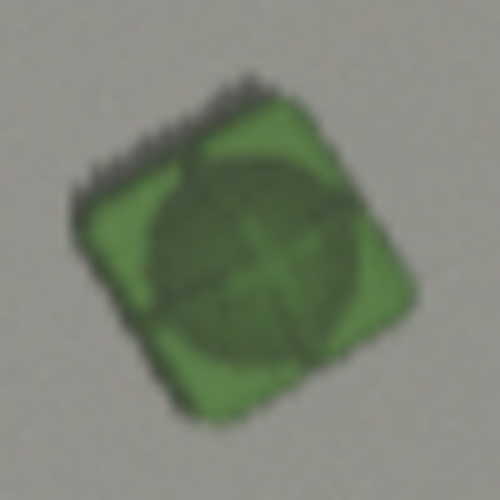

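View pics/c.png

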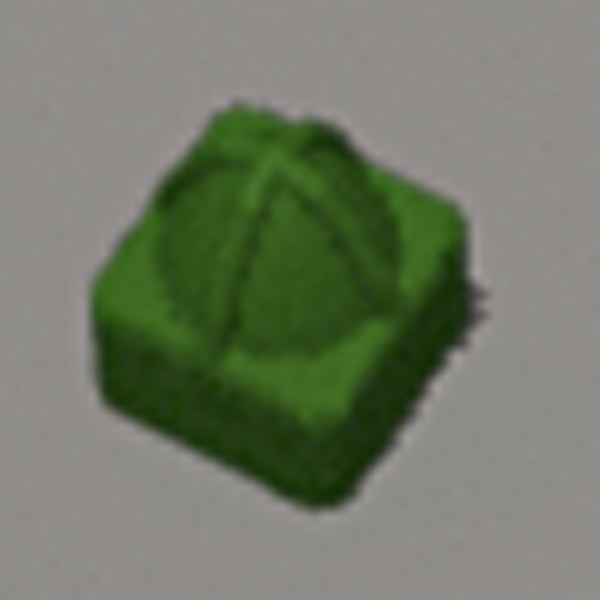

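View pics/b.png

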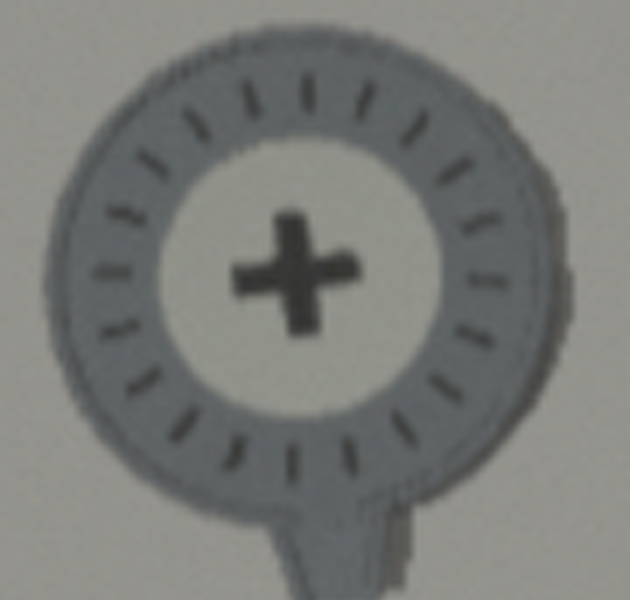

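View pics/d.png

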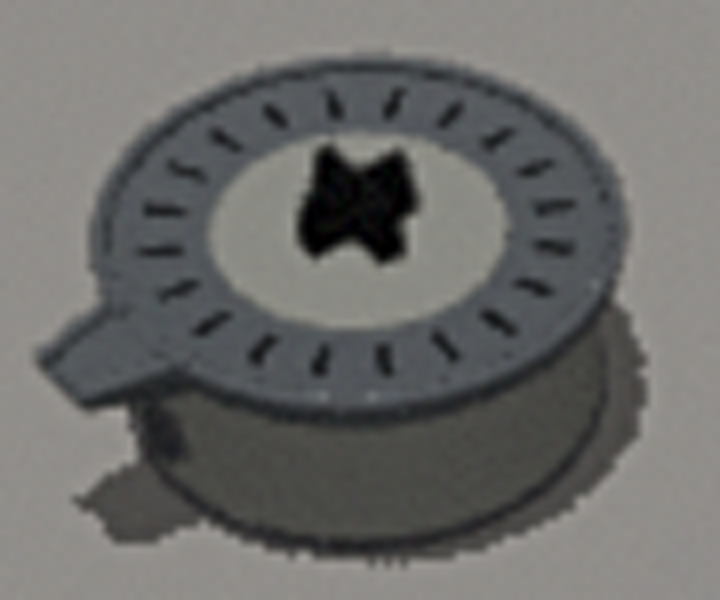

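Crop a shows the cone's collar-top corners near (285,95), (418,300), (215,425) and (80,220), with the apex near (263,255). Crop c shows the matching corners near (460,215), (335,420) and (95,300), with the apex near (275,155). In crops b and d the tooth ends are clear. Now I'll triangulate.

```bash
python3 -c "
from h import *
T=load('top0');S=load('scene0')
f=lambda x0,y0,s:(lambda u,v:(x0+(u+.5)/s-.5,y0+(v+.5)/s-.5))
a=f(364,266,10);b=f(190,180,7);c=f(275,310,10);d=f(250,165,8)
for n,p,q in [('T',(287,95),(462,212)),('R',(420,303),(335,425)),('B',(212,427),(93,298)),('apex',(263,255),(275,155))]:
  print(n,tri([(T,*a(*p)),(S,*c(*q))]))
print('shaft',tri([(T,*b(297,274)),(S,*d(360,178))]),onz(T,*b(297,274),.08),onz(S,*d(360,178),.08))
print('foot-tray circle', onz(T,*b(301,278),.06), onz(S,*d(358,230),.06))
L=[onz(T,*a(*p),.03) for p in [(287,95),(420,303),(212,427),(80,218)]]
print(np.round(L,4),np.mean(L,0))
for i in range(4):
  e=L[(i+1)%4]-L[i];print(np.linalg.norm(e),np.degrees(np.arctan2(e[1],e[0]))%90)
for p,q in [((235,281),(361,267)),((289,211),(304,336))]:
  e=onz(T,*b(*q),.08)-onz(T,*b(*p),.08);print(np.linalg.norm(e),np.degrees(np.arctan2(e[1],e[0]))%90)
# mask
hsv=cv2.cvtColor(T['img'],cv2.COLOR_RGB2HSV);m=((hsv[...,0]>40)&(hsv[...,0]<80)&(hsv[...,1]>90)).astype(np.uint8);m[:,430:]=0
cs,_=cv2.findContours(m,0,1);k=max(cs,key=cv2.contourArea);r=cv2.minAreaRect(k);print(r)
P=[onz(T,*p,.03) for p in cv2.boxPoints(r)];print(np.mean(P,0),[np.degrees(np.arctan2(*(P[1]-P[0])[1::-1]))%90])
# shaft mask
g=T['img'].max(2)[195:245,208:258]; m=(g<70).astype(np.uint8);cs,_=cv2.findContours(m,0,1);k=max(cs,key=cv2.contourArea);M=cv2.moments(k);u,v=M['m10']/M['m00']+208,M['m01']/M['m00']+195;print(u,v,onz(T,u,v,.075))
# orange
cs,_=cv2.findContours(((hsv[...,0]<15)&(hsv[...,1]>150)).astype(np.uint8)[:,380:],0,1);k=max(cs,key=cv2.contourArea);r=cv2.minAreaRect(k);print('orange',onz(T,r[0][0]+380,r[0][1],.035),r)
from scipy.spatial.transform import Rotation as Ro
print(Ro.from_rotvec(ctrl.get_state()['tool_rot']).as_matrix().round(3))
"
```

```text
T (array([ 0.47562724, -0.14115277,  0.03161646]), [0.0005, 0.0005])
R (array([ 0.43479516, -0.16688041,  0.03026625]), [0.0007, 0.0007])
B (array([ 0.41079452, -0.1242942 ,  0.03095746]), [0.0004, 0.0004])
apex (array([ 0.44446577, -0.13117576,  0.05806078]), [0.0003, 0.0003])
shaft (array([0.58924075, 0.1706262 , 0.08383307]), [0.0008, 0.0008]) [0.58910651 0.17167292 0.08      ] [0.59197873 0.17447558 0.08      ]
foot-tray circle [0.59100869 0.17447895 0.06      ] [0.59187293 0.17705148 0.06      ]
[[ 0.4761 -0.1416  0.03  ]
 [ 0.4342 -0.1667  0.03  ]
 [ 0.4104 -0.1243  0.03  ]
 [ 0.4523 -0.0993  0.03  ]] [ 0.44322267 -0.13295265  0.03      ]
0.048845097510810814 30.8678583636175
0.04861465674990686 29.31558338737642
0.04879140308542218 30.842284224300045
0.048591460899138475 29.378183117960077
0.034980456767784815 5.310569361907184
0.03520247519196108 6.908177611169975
((394.0, 293.5), (20.0, 13.0), 0.0)
[ 0.43925586 -0.14376774  0.03      ] [np.float64(88.04113637261034)]
231.7972972972973 218.68243243243242 [0.58994305 0.17305292 0.075     ]
orange [ 0.59088572 -0.18589223  0.035     ] ((32.47211837768555, 217.78623962402344), (17.80355453491211, 8.474979400634766), 37.5685920715332)
[[-0.914  0.407 -0.   ]
 [ 0.407  0.914 -0.001]
 [-0.    -0.001 -1.   ]]
```

The heights agree with the text: collar corners at 30–32 mm, apex at 58 mm and shaft top at about 80 mm. The cone is at about (0.443, -0.1325) with yaw 30°, and the shaft at about (0.590, 0.173) with yaw 6°. I'll turn the jaws to 30° and go over to the cone.

Call:
carry_out([
  {"offset":[0,0,0],"rot":[0,0,9],"gripper":1},
  {"offset":[0,0,0],"rot":[0,0,9],"gripper":1},
  {"offset":[0,0,0],"rot":[0,0,9],"gripper":1},
  {"offset":[0,0,0],"rot":[0,0,9],"gripper":1},
], grip_force=25)

```text
time: 0.65
position: [0.2643, 0.5936, 0.1927]
tool_rot: [1.578, 2.717, -0.001]
ft_force: [-0.6, -0.2, 0.6]
grip_width: 0.999
```

Call:
carry_out([
  {"offset":[-0.046,0.001,0],"rot":[0,0,0],"gripper":1},
  {"offset":[-0.046,0.001,0],"rot":[0,0,0],"gripper":1},
  {"offset":[-0.046,0.001,0],"rot":[0,0,0],"gripper":1},
  {"offset":[-0.046,0.001,0],"rot":[0,0,0],"gripper":1},
  {"offset":[-0.046,0.001,0],"rot":[0,0,0],"gripper":1},
  {"offset":[-0.046,0.001,0],"rot":[0,0,0],"gripper":1},
  {"offset":[-0.046,0.001,0],"rot":[0,0,0],"gripper":1},
  {"offset":[-0.046,0.001,0],"rot":[0,0,0],"gripper":1},
  {"offset":[-0.046,0.001,0],"rot":[0,0,0],"gripper":1},
  {"offset":[-0.046,0.001,0],"rot":[0,0,0],"gripper":1},
])

```text
time: 1.9
position: [0.5035, 0.1991, 0.193]
tool_rot: [-1.571, -2.721, -0.0]
ft_force: [-0.5, -0.3, -0.6]
grip_width: 0.999
```

```bash
python3 -c "
from h import *
d=shot('wrist','w1');print((-d['R'].T@d['t']).round(3),proj(d,[.59,.173,.08]),proj(d,[.443,-.1325,.03]))"
```

```text
[0.463 0.27  0.385] (np.float64(390.076615348685), np.float64(303.98282432778)) (np.float64(118.91686582833694), np.float64(441.9583249852559))
```

View pics/w1.png

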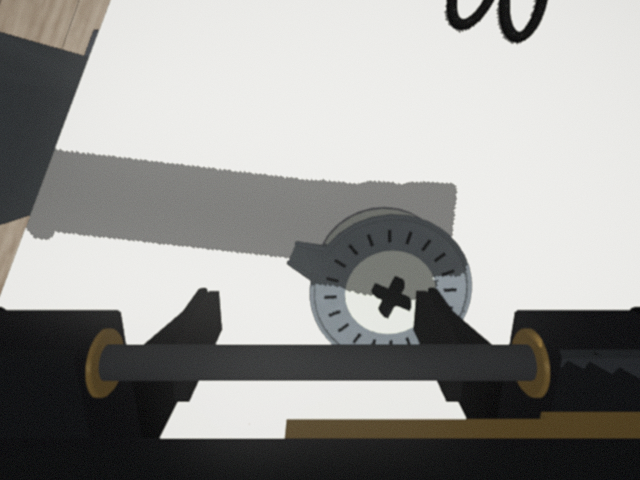

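Call:
carry_out([
  {"offset":[-0.043,-0.036,0],"rot":[0,0,0],"gripper":1},
  {"offset":[-0.043,-0.036,0],"rot":[0,0,0],"gripper":1},
  {"offset":[-0.043,-0.036,0],"rot":[0,0,0],"gripper":1},
  {"offset":[-0.043,-0.036,0],"rot":[0,0,0],"gripper":1},
  {"offset":[-0.043,-0.036,0],"rot":[0,0,0],"gripper":1},
  {"offset":[-0.043,-0.036,0],"rot":[0,0,0],"gripper":1},
  {"offset":[0,0,0],"rot":[0,0,0],"gripper":1},
])

```text
time: 2.82
position: [0.4437, -0.1356, 0.1934]
tool_rot: [1.582, 2.713, 0.0]
ft_force: [0.0, 0.1, -0.2]
grip_width: 1.004
```

```bash
python3 -c "
from h import *
d=shot('wrist','w2');print((-d['R'].T@d['t']).round(3),proj(d,[.443,-.1325,.03]),proj(d,[.443,-.1325,.058]),ctrl.get_state()['position'])"
```

```text
[ 0.404 -0.064  0.385] (np.float64(317.51840682128477), np.float64(210.72479387693102)) (np.float64(317.57839185465076), np.float64(217.90331305943658)) [ 0.44445088 -0.13258383  0.1932184 ]
```

View pics/w2.png

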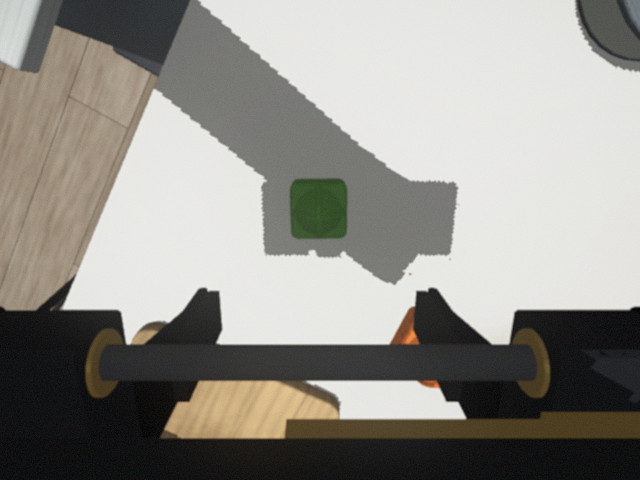

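w2 shows the green collar square to the jaws, spanning columns 291–347 and centred at (319,209). The prediction was (317.5,211), so the position and yaw agree. w1 shows the black cross near (392,296), and I'll enlarge that crop.

```bash
python3 -c "
from h import *
crop('w1',360,265,60,60,9,'e');crop('w2',280,170,80,80,7,'g')
T=load('top0');W=load('w1')
for z in(.06,.068,.08): print(proj(W,[.590,.173,z]))"
```

```text
(np.float64(386.1303155106382), np.float64(294.10156483593795))
(np.float64(387.6566115132902), np.float64(297.9233035487849))
(np.float64(390.076615348685), np.float64(303.98282432778))
```

View pics/e.png

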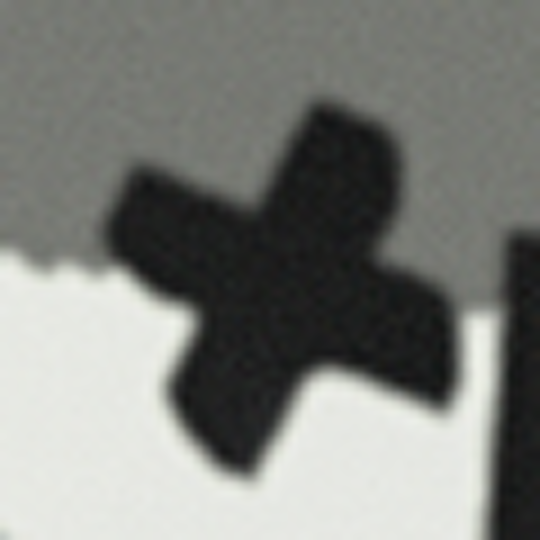

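View pics/g.png

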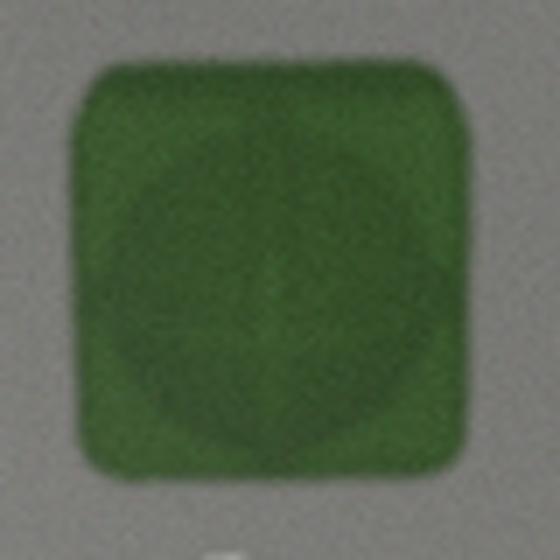

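Descending.

Call:
carry_out([
  {"offset":[0,-0.001,0.04],"rot":[0,0,0],"gripper":1},
  {"offset":[0,0,0.04],"rot":[0,0,0],"gripper":1},
  {"offset":[0,0,0.04],"rot":[0,0,0],"gripper":1},
  {"offset":[0,0,0.03],"rot":[0,0,0],"gripper":1},
  {"offset":[0,0,0.02],"rot":[0,0,0],"gripper":1},
  {"offset":[0,0,0.011],"rot":[0,0,0],"gripper":1},
  {"offset":[0,0,0],"rot":[0,0,0],"gripper":1},
  {"offset":[0,0,0],"rot":[0,0,0],"gripper":1},
])

```text
time: 3.88
position: [0.445, -0.1312, 0.0129]
tool_rot: [1.569, 2.72, 0.001]
ft_force: [0.0, -0.1, 0.5]
grip_width: 1.001
```

```bash
python3 -c "
from h import *
d=shot('wrist','w3');shot('scene','s3');s=ctrl.get_state();print(s['position'],s['tool_rot'],s['ft_force'])
a=cv2.imread('pics/w3.png')[100:480];crop('s3',240,260,150,130,4,'s3c')"
```

```text
[ 0.44504706 -0.13139447  0.01299924] [1.56968658e+00 2.71966938e+00 1.75173432e-03] [ 0.53311081  0.00140571 -0.54788149]
```

View pics/w3.png

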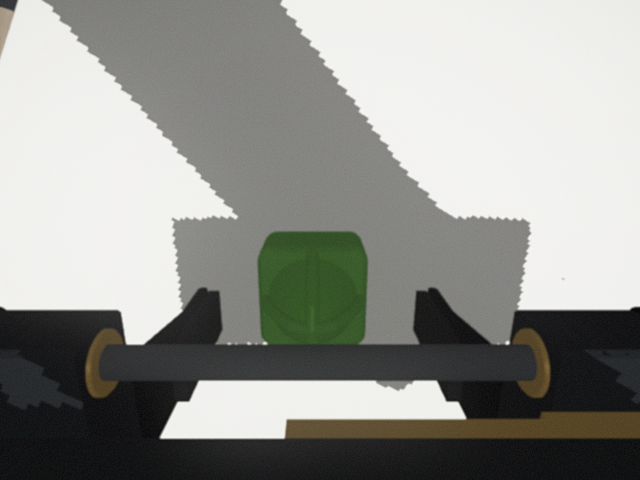

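View pics/s3c.png

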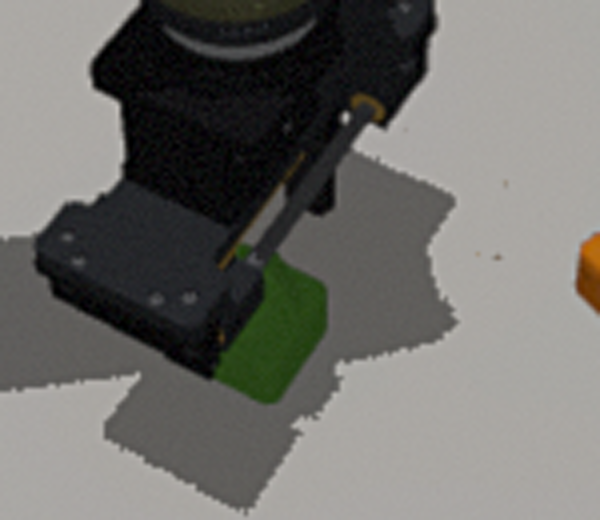

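```bash
python3 -c "
from h import *
d=load('w3');c,s=np.cos(np.radians(30)),np.sin(np.radians(30))
for z in(.03,0):
  for x,y in((26,26),(26,-26),(-26,26),(-26,-26),(0,0)):
    print(z,x,y,np.round(proj(d,[.443+(c*x-s*y)/1e3,-.1325+(s*x+c*y)/1e3,z]),1))
print(proj(d,[.445,-.1314,.03]),proj(d,[.443,-.1325,.058]))
crop('w3',240,200,160,170,4,'i');crop('s3',275,310,60,60,10,'j')
"
```

```text
0.03 26 26 [367.5 247. ]
0.03 26 -26 [363.6 346. ]
0.03 -26 26 [254.8 247. ]
0.03 -26 -26 [259.6 346.1]
0.03 0 0 [311.4 298.5]
0 26 26 [360.6 229.9]
0 26 -26 [357.6 317.7]
0 -26 26 [263.1 229.9]
0 -26 -26 [266.7 317.7]
0 0 0 [312.  275.3]
(np.float64(316.11700089291617), np.float64(298.6106581438057)) (np.float64(310.5512876794229), np.float64(327.46261737844407))
```

View pics/i.png

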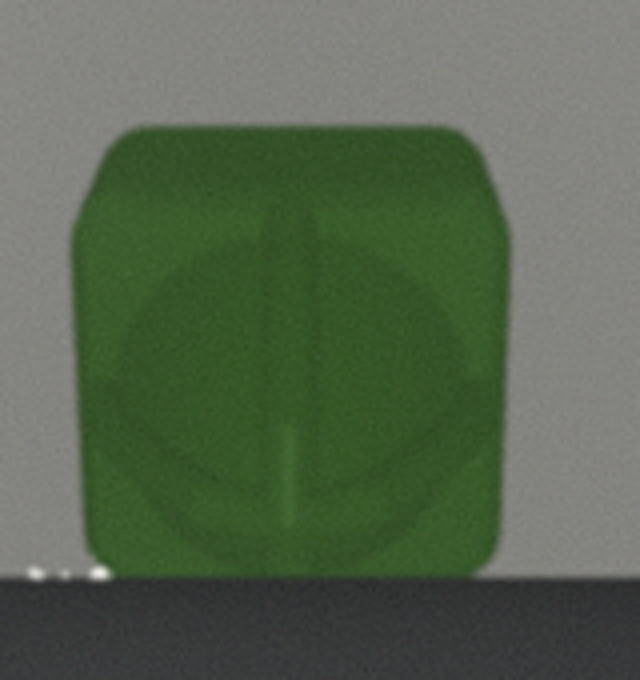

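The picture matches the prediction to about 1 mm, with collar columns 258–367 and far edge near row 248. The cone is 2 mm off along the jaws, so I'll shift by that and close.

Call:
carry_out([
  {"offset":[0,-0.002,0],"rot":[0,0,0],"gripper":1},
  {"offset":[0,0,0],"rot":[0,0,0],"gripper":0},
  {"offset":[0,0,0],"rot":[0,0,0],"gripper":0},
  {"offset":[0,0,0],"rot":[0,0,0],"gripper":0},
  {"offset":[0,0,0],"rot":[0,0,0],"gripper":0},
  {"offset":[0,0,0],"rot":[0,0,0],"gripper":0},
  {"offset":[0,0,0],"rot":[0,0,0],"gripper":0},
  {"offset":[0,0,0],"rot":[0,0,0],"gripper":0},
], grip_force=25)

```text
time: 4.97
position: [0.4425, -0.1324, 0.0121]
tool_rot: [1.571, 2.721, 0.0]
ft_force: [0.7, 0.4, -1.1]
grip_width: 0.353
```

Opening 0.353 is about 31 mm, but the collar is 52 mm, so this doesn't agree. I'll look before going on.

```bash
python3 -c "
from h import *
d=shot('wrist','w4');shot('scene','s4');s=ctrl.get_state();print(s['position'],s['grip_width'],s['ft_force'])
crop('s4',240,260,150,130,4,'s4c')"
```

```text
[ 0.44255768 -0.13236979  0.01215733] 0.3547026289959654 [-0.11330817  0.14783558 -0.20135052]
```

View pics/w4.png

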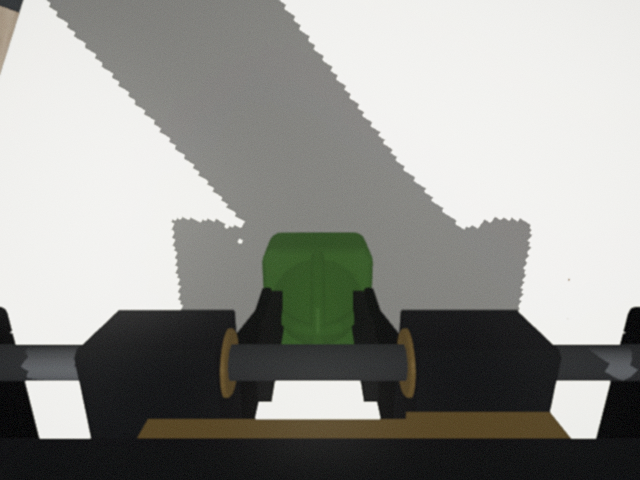

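View pics/s4c.png

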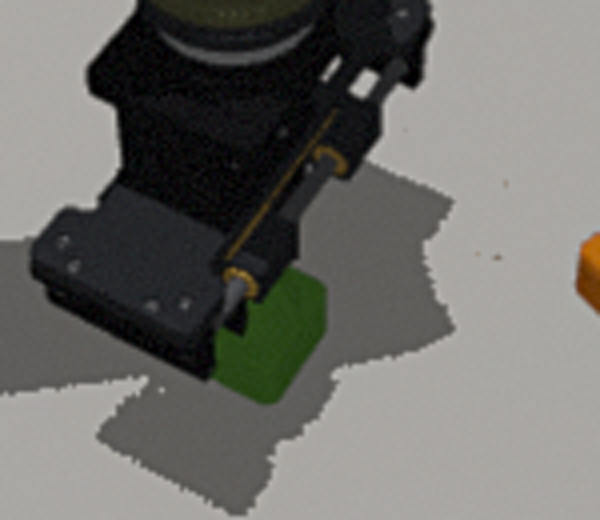

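```bash
python3 -c "
from h import *
d=load('w4')
for z in(0.004,.012,.023,.03,.04,.05,.074): 
  e=np.array([.866,.5,0])
  print(z,[np.round(proj(d,np.array([.4425,-.1324,z])+e*k),0) for k in(-.026,-.0155,0,.0155,.026)])
crop('w4',230,220,170,200,3.5 and 4,'k')
i=cv2.imread('pics/k.png')[:600];cv2.imwrite('pics/k.png',cv2.convertScaleAbs(i,alpha=2.2))
i=cv2.imread('pics/s4.png')[260:390,240:390];cv2.imwrite('pics/l.png',cv2.convertScaleAbs(cv2.resize(i,None,fx=4.5,fy=4.5,interpolation=2),alpha=3))
"
```

```text
0.004 [array([268., 278.]), array([288., 278.]), array([316., 278.]), array([345., 278.]), array([364., 278.])]
0.012 [array([266., 284.]), array([287., 284.]), array([316., 284.]), array([346., 284.]), array([366., 284.])]
0.023 [array([264., 293.]), array([285., 293.]), array([316., 293.]), array([348., 293.]), array([369., 293.])]
0.03 [array([262., 299.]), array([284., 299.]), array([316., 299.]), array([349., 299.]), array([371., 299.])]
0.04 [array([259., 308.]), array([282., 308.]), array([316., 308.]), array([350., 308.]), array([373., 308.])]
0.05 [array([256., 319.]), array([280., 319.]), array([316., 319.]), array([352., 319.]), array([377., 319.])]
0.074 [array([246., 349.]), array([275., 349.]), array([316., 349.]), array([358., 349.]), array([386., 349.])]
```

View pics/k.png

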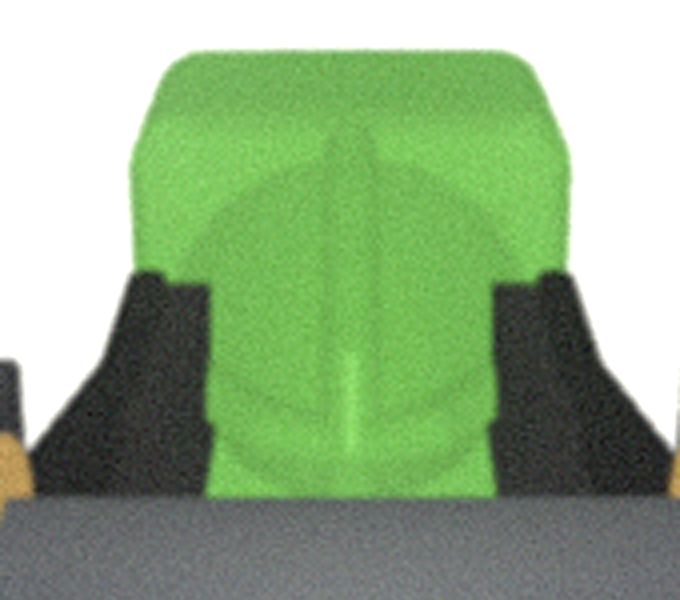

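View pics/l.png

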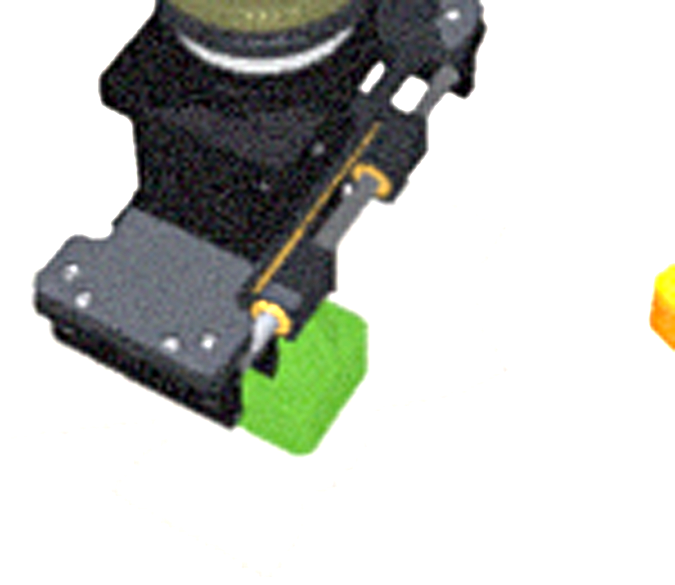

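```bash
python3 -c "
from h import *
S=load('s4')
for z in(.004,.02,.03,.04,.05):
  print(z,[np.round((np.array(proj(S,[.4425+.866*y-.5*x,-.1324+.5*y+.866*x,z]))-[240,260])*4.5) for x,y in((-.0095,-.0155),(-.0095,-.026),(-.0095,-.0305))], [np.round((np.array(proj(S,[.4425+.866*y-.5*x,-.1324+.5*y+.866*x,z]))-[240,260])*4.5) for x,y in((-.026,-.026),(-.026,.026))])
crop('s4',270,300,60,66,10,'m');i=cv2.imread('pics/m.png')[:600];cv2.imwrite('pics/m.png',cv2.convertScaleAbs(i,alpha=3))
"
```

```text
0.004 [array([281., 417.]), array([267., 437.]), array([260., 446.])] [array([303., 456.]), array([371., 358.])]
0.02 [array([280., 394.]), array([265., 415.]), array([259., 423.])] [array([302., 433.]), array([371., 334.])]
0.03 [array([279., 380.]), array([264., 400.]), array([258., 409.])] [array([302., 419.]), array([371., 319.])]
0.04 [array([278., 365.]), array([263., 385.]), array([257., 394.])] [array([301., 404.]), array([371., 304.])]
0.05 [array([277., 350.]), array([263., 370.]), array([256., 379.])] [array([300., 389.]), array([371., 289.])]
```

View pics/m.png

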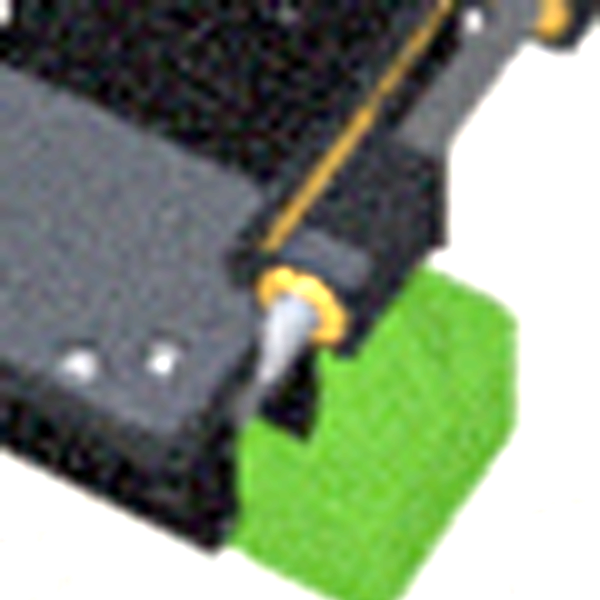

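The scene crop shows the near fingertip ending at about (301,344), with green collar below it. That projects to z ≈ 0.03, so the tips sit on top of the collar and pinch the cone's ribs. The true tips are therefore about 25 mm higher than the reported TCP implies. I'll open and go lower in small steps, watching the force.

Call:
carry_out([
  {"offset":[0,0,0],"rot":[0,0,0],"gripper":1},
  {"offset":[0,0,0],"rot":[0,0,0],"gripper":1},
  {"offset":[0,0,0],"rot":[0,0,0],"gripper":1},
  {"offset":[0,0,0],"rot":[0,0,0],"gripper":1},
  {"offset":[0,0,0],"rot":[0,0,0],"gripper":1},
  {"offset":[0,0,0.003],"rot":[0,0,0],"gripper":1},
  {"offset":[0,0,0.002],"rot":[0,0,0],"gripper":1},
  {"offset":[0,0,0],"rot":[0,0,0],"gripper":1},
])

```text
time: 6.08
position: [0.4422, -0.1324, 0.0069]
tool_rot: [-1.57, -2.72, 0.0]
ft_force: [-1.2, -0.1, -0.2]
grip_width: 0.997
```

```bash
python3 -c "
from h import *
d=shot('wrist','w5');shot('scene','s5');shot('top','t5');s=ctrl.get_state();print(s['position'],s['tool_rot'],s['ft_force'],s['joint_torque'].round(1))
i=cv2.imread('pics/s5.png')[260:390,240:390];cv2.imwrite('pics/s5c.png',cv2.convertScaleAbs(cv2.resize(i,None,fx=4.5,fy=4.5,interpolation=2),alpha=3))
"
```

```text
[ 0.44247388 -0.13248202  0.00716122] [1.57060765e+00 2.72071739e+00 6.97393670e-05] [-0.25215235  0.05904663 -0.12710474] [ -0.  -24.9   2.1 -25.2  -0.    0.1   0. ]
```

View pics/s5c.png

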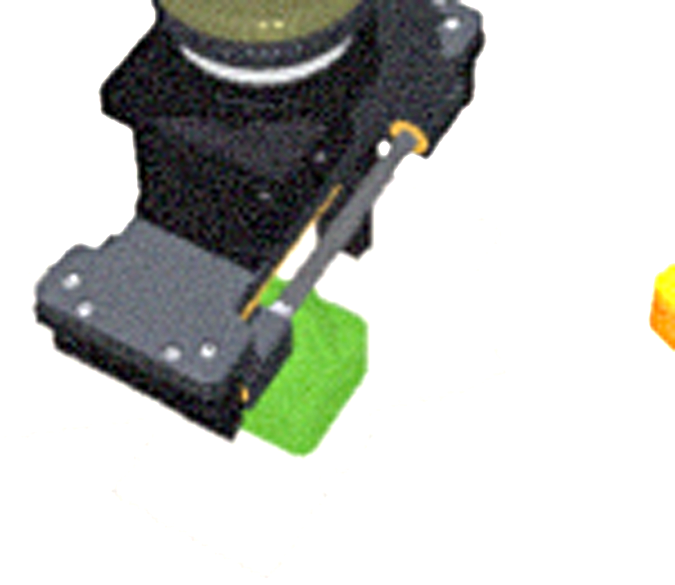

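View pics/w5.png

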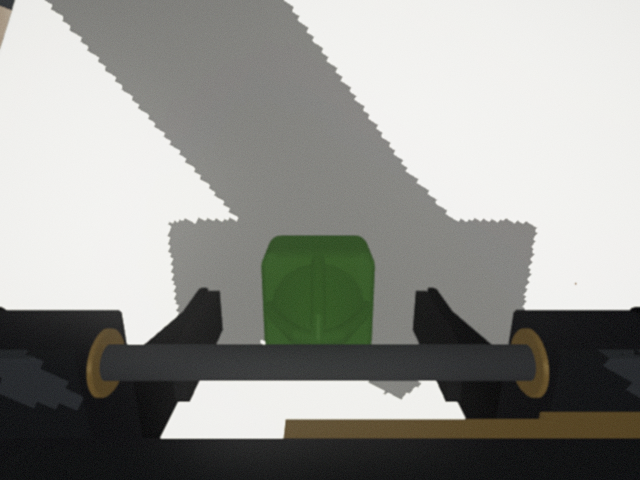

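```bash
python3 -c "
from h import *
S=load('s5')
for z in(-.001,.01,.02,.03,.04):
  print(z,[np.round((np.array(proj(S,[.4425+.866*y-.5*x,-.1325+.5*y+.866*x,z]))-[240,260])*4.5) for x,y in((-.0095,.0435),(-.0095,.0585))])
"
```

```text
-0.001 [array([358., 316.]), array([376., 289.])]
0.01 [array([357., 300.]), array([376., 273.])]
0.02 [array([357., 285.]), array([376., 259.])]
0.03 [array([357., 270.]), array([376., 244.])]
0.04 [array([357., 255.]), array([376., 229.])]
```

The far fingertip is at about (358,258) in the crop, which is z ≈ 0.03 or more, so there is room below. I'll step down 12 mm.

Call:
carry_out([
  {"offset":[0,0,0.004],"rot":[0,0,0],"gripper":1},
  {"offset":[0,0,0.004],"rot":[0,0,0],"gripper":1},
  {"offset":[0,0,0.004],"rot":[0,0,0],"gripper":1},
  {"offset":[0,0,0],"rot":[0,0,0],"gripper":1},
])

```text
time: 6.72
position: [0.442, -0.1324, -0.0053]
tool_rot: [-1.57, -2.72, 0.001]
ft_force: [-1.0, -0.7, -0.6]
grip_width: 0.999
```

```bash
python3 -c "
from h import *
d=shot('scene','s6');s=ctrl.get_state();print(s['position'],s['ft_force'])
i=cv2.imread('pics/s6.png')[260:390,240:390];cv2.imwrite('pics/s6c.png',cv2.convertScaleAbs(cv2.resize(i,None,fx=4.5,fy=4.5,interpolation=2),alpha=1.8))
"
```

```text
[ 0.44223292 -0.13246925 -0.00506877] [-0.72112929  0.44845661 -0.41319305]
```

View pics/s6c.png

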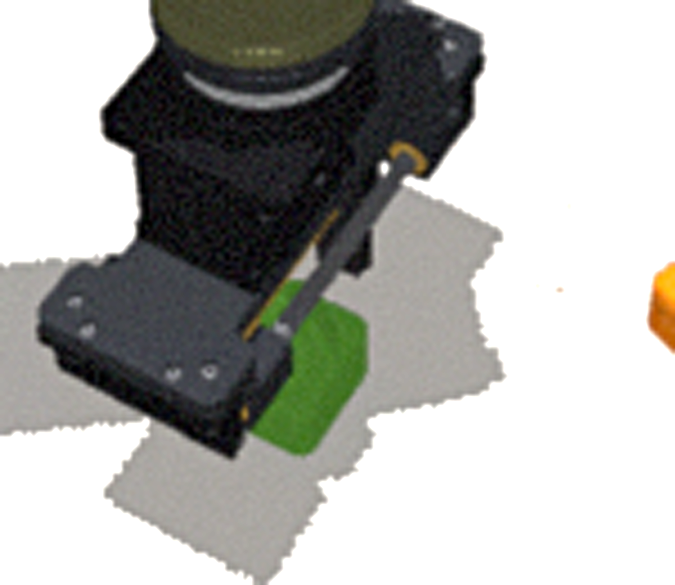

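No contact, and the tip now shows at (360,277), z ≈ 0.024. I'll go a further 12 mm.

Call:
carry_out([
  {"offset":[0,0,0.004],"rot":[0,0,0],"gripper":1},
  {"offset":[0,0,0.004],"rot":[0,0,0],"gripper":1},
  {"offset":[0,0,0.004],"rot":[0,0,0],"gripper":1},
  {"offset":[0,0,0],"rot":[0,0,0],"gripper":1},
])

```text
time: 7.28
position: [0.4421, -0.1324, -0.0172]
tool_rot: [-1.57, -2.72, 0.001]
ft_force: [0.8, -0.0, -0.4]
grip_width: 1.003
```

```bash
python3 -c "
from h import *
d=shot('scene','s7');s=ctrl.get_state();print(s['position'],s['ft_force'])
i=cv2.imread('pics/s7.png')[260:390,240:390];cv2.imwrite('pics/s7c.png',cv2.convertScaleAbs(cv2.resize(i,None,fx=4.5,fy=4.5,interpolation=2),alpha=1.8))
"
```

```text
[ 0.44223997 -0.13246876 -0.01704112] [0.1010069  0.53116157 0.10311173]
```

View pics/s7c.png

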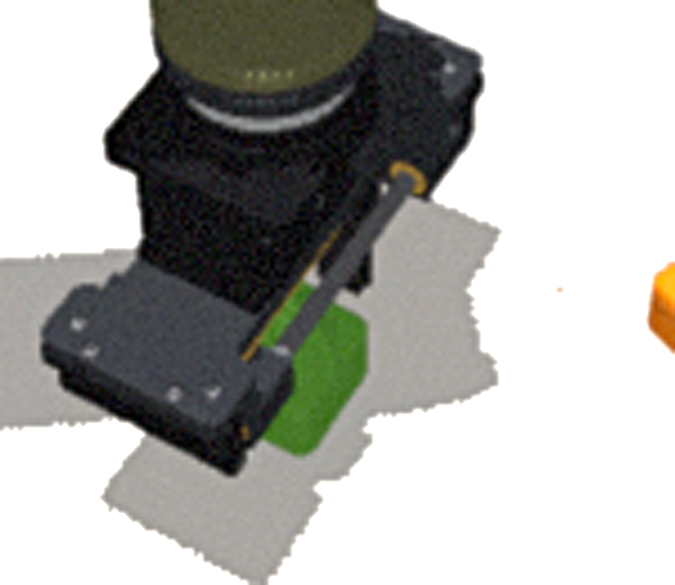

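Tip at (360,293), z ≈ 0.014. I'll go 7 mm more, then close.

Call:
carry_out([
  {"offset":[0,0,0.003],"rot":[0,0,0],"gripper":1},
  {"offset":[0,0,0.002],"rot":[0,0,0],"gripper":1},
  {"offset":[0,0,0.002],"rot":[0,0,0],"gripper":1},
  {"offset":[0,0,0],"rot":[0,0,0],"gripper":1},
])

```text
time: 7.82
position: [0.4423, -0.1324, -0.024]
tool_rot: [-1.571, -2.721, 0.0]
ft_force: [-0.0, -0.3, -0.6]
grip_width: 1.0
```

Call:
carry_out([
  {"offset":[0,0,0],"rot":[0,0,0],"gripper":0},
  {"offset":[0,0,0],"rot":[0,0,0],"gripper":0},
  {"offset":[0,0,0],"rot":[0,0,0],"gripper":0},
  {"offset":[0,0,0],"rot":[0,0,0],"gripper":0},
  {"offset":[0,0,0],"rot":[0,0,0],"gripper":0},
  {"offset":[0,0,0],"rot":[0,0,0],"gripper":0},
], grip_force=25)

```text
time: 8.57
position: [0.4425, -0.1324, -0.0238]
tool_rot: [1.571, 2.721, 0.0]
ft_force: [0.9, 0.0, 0.8]
grip_width: 0.595
```

```bash
python3 -c "
from h import *
d=shot('scene','s8');shot('wrist','w8');s=ctrl.get_state();print(s['position'],s['ft_force'],s['grip_width'])
i=cv2.imread('pics/s8.png')[260:390,240:390];cv2.imwrite('pics/s8c.png',cv2.convertScaleAbs(cv2.resize(i,None,fx=4.5,fy=4.5,interpolation=2),alpha=1.8))
"
```

```text
[ 0.44249147 -0.13244928 -0.02381323] [-0.73300247 -0.49164896  1.52338477] 0.5918797070046716
```

View pics/s8c.png

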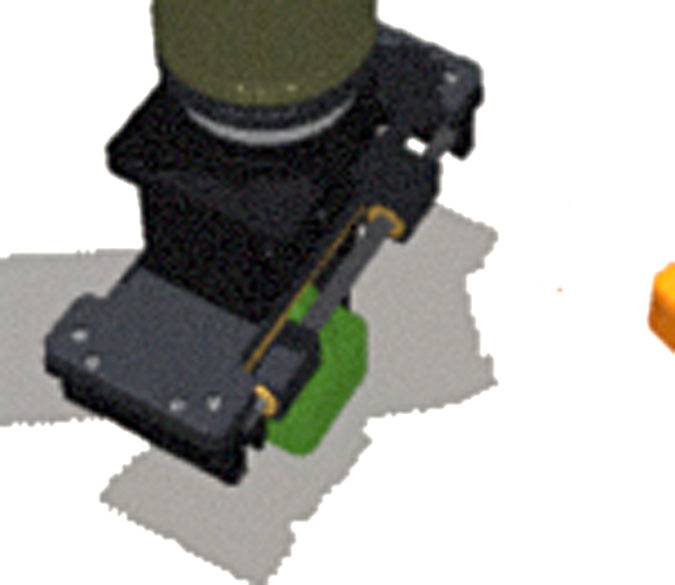

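View pics/w8.png

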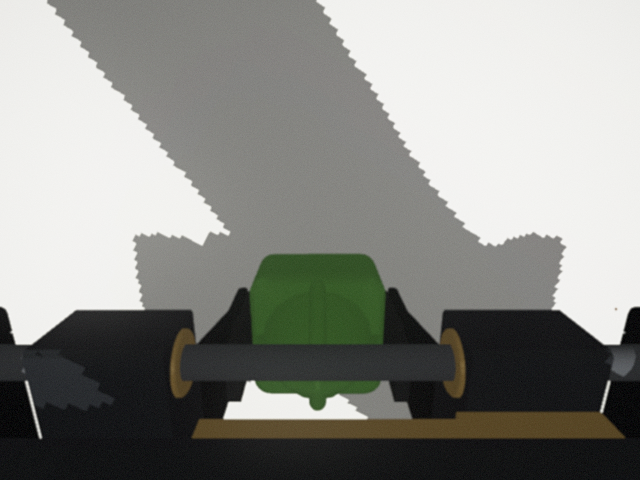

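The opening is now 0.592 × 87 = 51.5 mm, which matches the 52 mm collar. Seated on the tray, the TCP should read z ≈ 0.036. Now I'll lift, carry the cone over the juicer, and turn it.

Call:
carry_out([
  {"offset":[0,0,-0.02],"rot":[0,0,0],"gripper":0},
  {"offset":[0,0,-0.04],"rot":[0,0,0],"gripper":0},
  {"offset":[0,0,-0.04],"rot":[0,0,0],"gripper":0},
  {"offset":[0,0,-0.04],"rot":[0,0,0],"gripper":0},
  {"offset":[0,0,0],"rot":[0,0,0],"gripper":0},
])

```text
time: 9.3
position: [0.4448, -0.1328, 0.1189]
tool_rot: [1.568, 2.716, 0.006]
ft_force: [-0.3, -0.0, -1.4]
grip_width: 0.601
```

Call:
carry_out([
  {"offset":[0.0273,0.04,0],"rot":[0,0,0],"gripper":0},
  {"offset":[0.0273,0.04,0],"rot":[0,0,0],"gripper":0},
  {"offset":[0.0273,0.04,0],"rot":[0,0,0],"gripper":0},
  {"offset":[0.0273,0.04,0],"rot":[0,0,0],"gripper":0},
  {"offset":[0.0273,0.04,0],"rot":[0,0,0],"gripper":0},
  {"offset":[0.0273,0.04,0],"rot":[0,0,0],"gripper":0},
  {"offset":[0.0273,0.04,0],"rot":[0,0,0],"gripper":0},
])

```text
time: 10.18
position: [0.5888, 0.174, 0.1139]
tool_rot: [-1.57, -2.719, 0.004]
ft_force: [0.8, -0.6, -0.4]
grip_width: 0.596
```

Call:
carry_out([
  {"offset":[0,0,0],"rot":[0,0,8],"gripper":0},
  {"offset":[0,0,0],"rot":[0,0,8],"gripper":0},
  {"offset":[0,0,0],"rot":[0,0,8],"gripper":0},
  {"offset":[0,0,0],"rot":[0,0,0],"gripper":0},
  {"offset":[0,0,0],"rot":[0,0,0],"gripper":0},
])

```text
time: 10.8
position: [0.5887, 0.1728, 0.1151]
tool_rot: [-2.099, -2.337, 0.002]
ft_force: [-0.1, 0.6, -0.6]
grip_width: 0.596
```

```bash
python3 -c "
from h import *
from scipy.spatial.transform import Rotation as Ro
d=shot('scene','s9');shot('wrist','w9');shot('top','t9');s=ctrl.get_state();print(s['position'],s['ft_force'],s['grip_width'],Ro.from_rotvec(s['tool_rot']).as_matrix().round(3))
"
```

```text
[0.5891951  0.17296205 0.1158711 ] [ 0.13187405 -0.07449465 -1.11854083] 0.596319064601706 [[-0.106  0.994 -0.   ]
 [ 0.994  0.106 -0.   ]
 [-0.    -0.    -1.   ]]
```

View pics/s9.png

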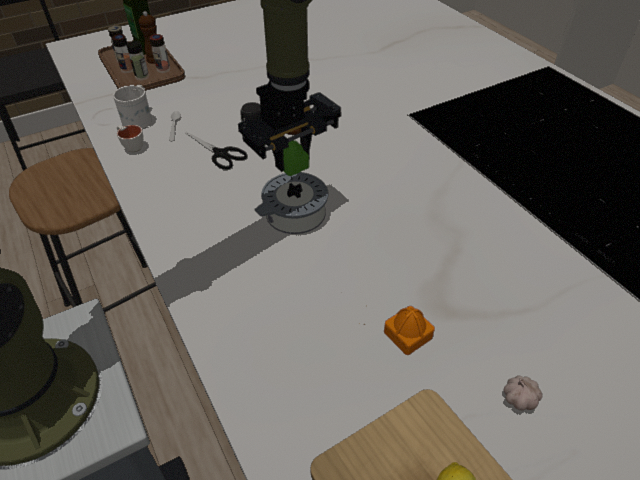

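View pics/w9.png

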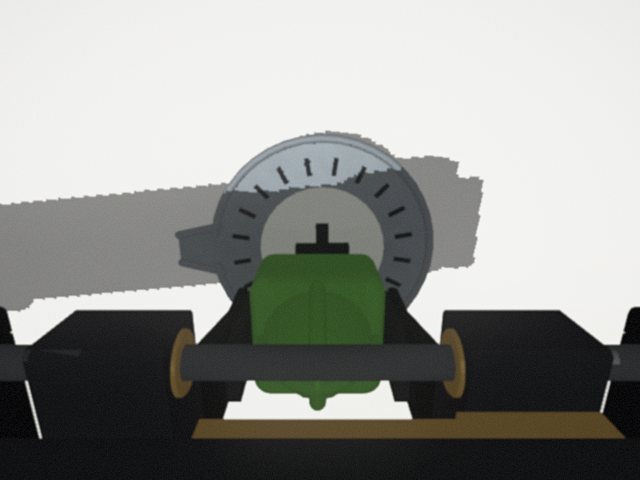

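In w9 the shaft cross, at column ~322, is square to the picture, as is the cone at column ~317.5. So the yaw is good and a shift of a few mm is needed. I'll measure it.

```bash
python3 -c "
from h import *
crop('w9',285,210,80,60,9,'n')
d=load('w9');print((-d['R'].T@d['t']).round(4))
ex=np.array([-.106,.994]);ey=np.array([.994,.106])
for cx,cy in((.590,.173),(.5892,.173)):
  f=lambda x,y,z:np.round((np.array(proj(d,np.r_[np.array([cx,cy])+ex*x+ey*y,z]))-[285,210])*9)
  print('tip+x',f(.015,0,.08),f(.017,0,.068),'bar ends',f(0,-.015,.08),f(0,.015,.08),f(0,-.017,.068),f(0,.017,.068),'bar far edge',f(.0015,.01,.08),f(.004,.01,.068))
s=load('s9');t=load('t9');crop('s9',255,110,80,100,6,'o')"
```

```text
[0.5807 0.2542 0.3075]
tip+x [301. 252.] [301. 176.] bar ends [ 79. 466.] [523. 466.] [ 60. 408.] [541. 408.] bar far edge [450. 445.] [443. 354.]
tip+x [289. 251.] [289. 175.] bar ends [ 67. 465.] [512. 465.] [ 49. 407.] [530. 407.] bar far edge [438. 444.] [432. 353.]
```

View pics/n.png

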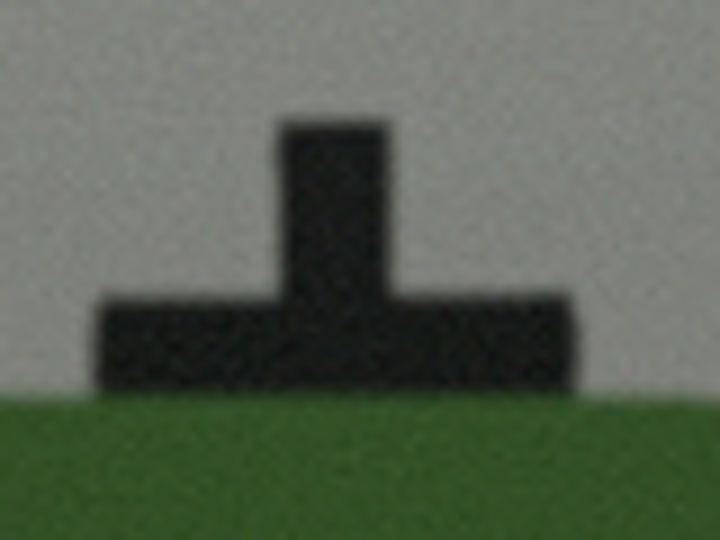

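View pics/o.png

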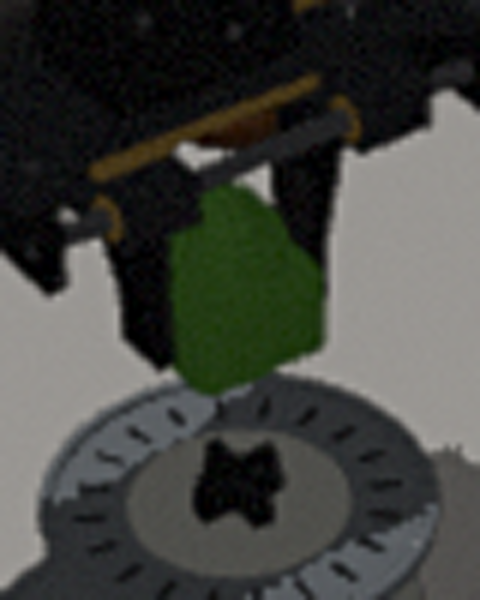

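```bash
python3 -c "
from h import *
d=load('w8');e=load('w9')
ex=np.array([-.5,.866]);ey=np.array([.866,.5])
c=np.array([.4425,-.1324])
for k in(-.002,0,.002): print(k,[np.round(proj(d,np.r_[c+ex*(.026+k)+ey*y,z]),1) for y,z in((-.026,.03),(.026,.03),(0,0),(0,.03))])
crop('w8',240,240,160,60,5,'p')
# shaft direct from w9 pixels: rib base edge far at z .06
q=lambda u,v:(285+(u+.5)/9-.5,210+(v+.5)/9-.5)
print(onz(e,*q(335,120),.06),onz(e,*q(335,297),.06))"
```

```text
-0.002 [array([246.8, 281.4]), array([385.6, 281.3]), array([316.3, 255.5]), array([316.2, 281.4])]
0 [array([246.5, 276.5]), array([385.9, 276.4]), array([316.3, 251.2]), array([316.2, 276.4])]
0.002 [array([246.2, 271.4]), array([386.1, 271.4]), array([316.3, 247. ]), array([316.2, 271.4])]
[0.59011884 0.19235514 0.06      ] [0.59155938 0.17926433 0.06      ]
```

View pics/p.png

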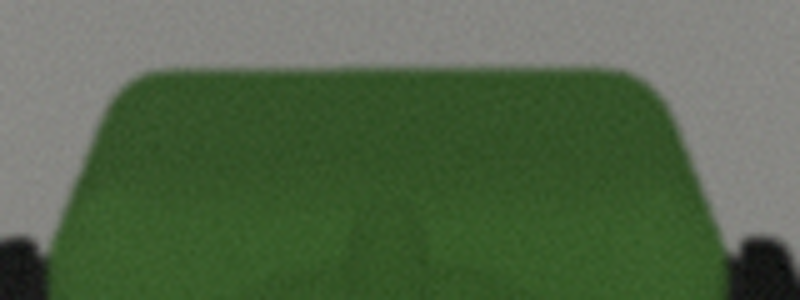

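From w9 the shaft is at (0.592, 0.175), and the cone is 1.3 mm back along tool x in the grip. The needed shift is about +3.0 mm along tool x and +2.6 mm along tool y. I'll then lower to just over the teeth.

Call:
carry_out([
  {"offset":[0.003,0.0026,0],"rot":[0,0,0],"gripper":0},
  {"offset":[0,0,0.015],"rot":[0,0,0],"gripper":0},
  {"offset":[0,0,0.015],"rot":[0,0,0],"gripper":0},
  {"offset":[0,0,0.015],"rot":[0,0,0],"gripper":0},
  {"offset":[0,0,0],"rot":[0,0,0],"gripper":0},
  {"offset":[0,0,0],"rot":[0,0,0],"gripper":0},
])

```text
time: 11.7
position: [0.5919, 0.1763, 0.0713]
tool_rot: [2.102, 2.334, 0.0]
ft_force: [-1.1, -0.1, -1.3]
grip_width: 0.592
```

```bash
python3 -c "
from h import *
d=shot('wrist','w10');shot('scene','s10');s=ctrl.get_state();print(s['position'],s['ft_force'],s['grip_width'])
crop('s10',255,110,80,100,6,'o10')
f=lambda z:np.round(proj(d,[.592-.106*.0669,.175+.994*.0669,z]))
print([np.round(proj(d,[.592+r*np.cos(a),.175+r*np.sin(a),z])) for r,z in((.067,.064),) for a in(-.106,np.pi/2,np.pi)])"
```

```text
[0.59220239 0.1764277  0.07184691] [ 0.72451676 -0.47270993 -1.08990477] 0.5943586466343959
[array([436., 305.]), array([331., 156.]), array([192., 270.])]
```

View pics/w10.png

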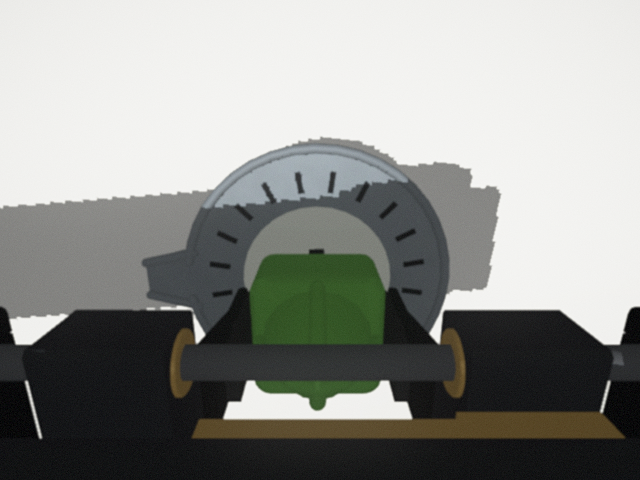

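View pics/o10.png

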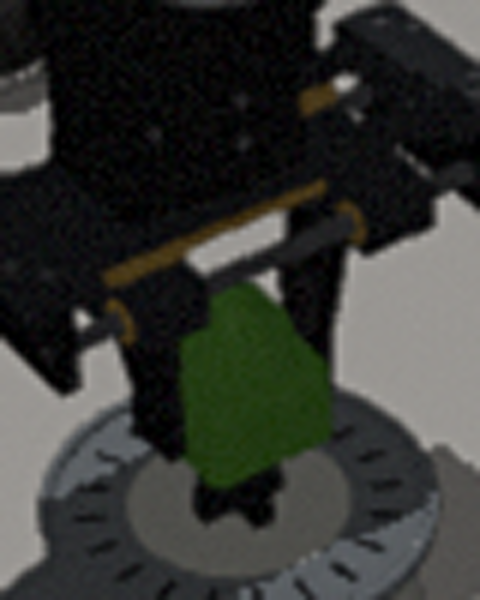

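In w10 the tooth sits at column 317, the same as the cone. Lowering slowly past the tooth tips.

Call:
carry_out([
  {"offset":[0,0,0.006],"rot":[0,0,0],"gripper":0},
  {"offset":[0,0,0.005],"rot":[0,0,0],"gripper":0},
  {"offset":[0,0,0.004],"rot":[0,0,0],"gripper":0},
  {"offset":[0,0,0.003],"rot":[0,0,0],"gripper":0},
  {"offset":[0,0,0.003],"rot":[0,0,0],"gripper":0},
  {"offset":[0,0,0],"rot":[0,0,0],"gripper":0},
])

```text
time: 12.55
position: [0.5914, 0.1763, 0.0499]
tool_rot: [-2.102, -2.335, 0.001]
ft_force: [-0.1, -0.2, -1.9]
grip_width: 0.596
```

No contact force at 6 mm below tip height, so the slots are over the teeth. Continuing.

Call:
carry_out([
  {"offset":[0,0,0.003],"rot":[0,0,0],"gripper":0},
  {"offset":[0,0,0.003],"rot":[0,0,0],"gripper":0},
  {"offset":[0,0,0.003],"rot":[0,0,0],"gripper":0},
  {"offset":[0,0,0.002],"rot":[0,0,0],"gripper":0},
  {"offset":[0,0,0.001],"rot":[0,0,0],"gripper":0},
  {"offset":[0,0,0],"rot":[0,0,0],"gripper":0},
])

```text
time: 13.3
position: [0.5916, 0.1763, 0.0381]
tool_rot: [-2.102, -2.335, 0.0]
ft_force: [-0.3, -0.8, -1.1]
grip_width: 0.598
```

Call:
carry_out([
  {"offset":[0,0,0.001],"rot":[0,0,0],"gripper":0},
  {"offset":[0,0,0.001],"rot":[0,0,0],"gripper":0},
  {"offset":[0,0,0.001],"rot":[0,0,0],"gripper":0},
  {"offset":[0,0,0],"rot":[0,0,0],"gripper":0},
])

```text
time: 13.8
position: [0.5917, 0.1764, 0.0362]
tool_rot: [-2.102, -2.335, -0.001]
ft_force: [-2.7, -0.6, 5.1]
grip_width: 0.596
```

Contact force of +5 N at z = 0.0362, exactly the expected seating height. I'll press slightly more and hold.

Call:
carry_out([
  {"offset":[0,0,0.001],"rot":[0,0,0],"gripper":0},
  {"offset":[0,0,0],"rot":[0,0,0],"gripper":0},
  {"offset":[0,0,0],"rot":[0,0,0],"gripper":0},
])

```text
time: 14.18
position: [0.5917, 0.1764, 0.0362]
tool_rot: [-2.102, -2.334, -0.001]
ft_force: [-5.3, -0.4, 10.1]
grip_width: 0.598
```

```bash
python3 -c "
from h import *
d=shot('scene','s11');s=ctrl.get_state();print(s['position'],s['ft_force'],s['grip_width'])
i=cv2.imread('pics/s11.png')[130:250,240:350];cv2.imwrite('pics/s11c.png',cv2.convertScaleAbs(cv2.resize(i,None,fx=5,fy=5,interpolation=2),alpha=1.8))
"
```

```text
[0.59171119 0.17640149 0.03621333] [-5.35106794 -0.73988156 10.49467327] 0.5973120677613234
```

View pics/s11c.png

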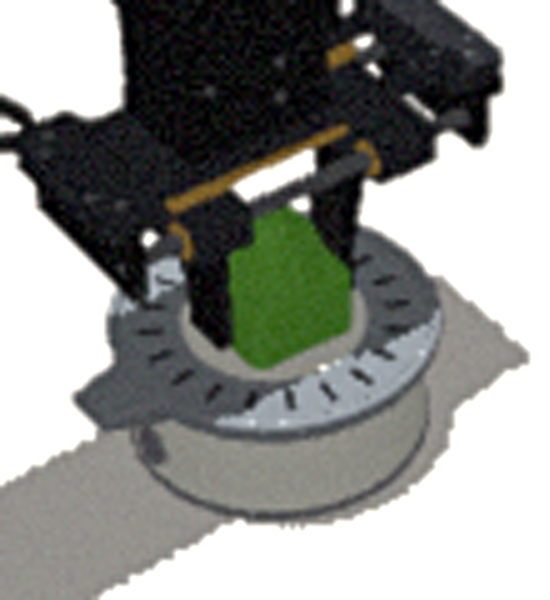

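The collar sits on the tray disc with no teeth showing beneath, and the press force has risen to 10 N with no further travel. I'll relieve the pressure, open, and retreat straight up.

Call:
carry_out([
  {"offset":[0,0,-0.0015],"rot":[0,0,0],"gripper":0},
  {"offset":[0,0,0],"rot":[0,0,0],"gripper":1},
  {"offset":[0,0,0],"rot":[0,0,0],"gripper":1},
  {"offset":[0,0,0],"rot":[0,0,0],"gripper":1},
  {"offset":[0,0,0],"rot":[0,0,0],"gripper":1},
  {"offset":[0,0,0],"rot":[0,0,0],"gripper":1},
])

```text
time: 14.98
position: [0.5916, 0.1763, 0.0356]
tool_rot: [2.102, 2.335, 0.0]
ft_force: [0.3, -0.4, 0.9]
grip_width: 0.983
```

Call:
carry_out([
  {"offset":[0,0,-0.01],"rot":[0,0,0],"gripper":1},
  {"offset":[0,0,-0.02],"rot":[0,0,0],"gripper":1},
  {"offset":[0,0,-0.03],"rot":[0,0,0],"gripper":1},
  {"offset":[0,0,-0.04],"rot":[0,0,0],"gripper":1},
  {"offset":[0,0,-0.04],"rot":[0,0,0],"gripper":1},
  {"offset":[0,0,0],"rot":[0,0,0],"gripper":1},
  {"offset":[0,0,0],"rot":[0,0,0],"gripper":1},
])

```text
time: 15.85
position: [0.5916, 0.1763, 0.1764]
tool_rot: [2.102, 2.335, 0.002]
ft_force: [-0.0, 0.5, -0.8]
grip_width: 0.997
```

```bash
python3 -c "
from h import *
d=shot('scene','s12');w=shot('wrist','w12');s=ctrl.get_state();print(s['position'],s['ft_force'],s['grip_width'])
print(proj(d,[.592,.175,.118]),proj(w,[.592,.175,.118]),proj(w,[.592,.175,.09]))
i=cv2.imread('pics/s12.png')[150:250,240:350];cv2.imwrite('pics/s12c.png',cv2.convertScaleAbs(cv2.resize(i,None,fx=6,fy=6,interpolation=2),alpha=1.8))
"
```

```text
[0.59085862 0.17619585 0.17486463] [-0.55422905  0.46644725 -0.24153949] 1.00430910821208
(np.float64(293.75529613732675), np.float64(172.56048685890778)) (np.float64(317.87692464395553), np.float64(252.37187663831833)) (np.float64(317.8163222024537), np.float64(240.23132303106837))
```

View pics/s12c.png

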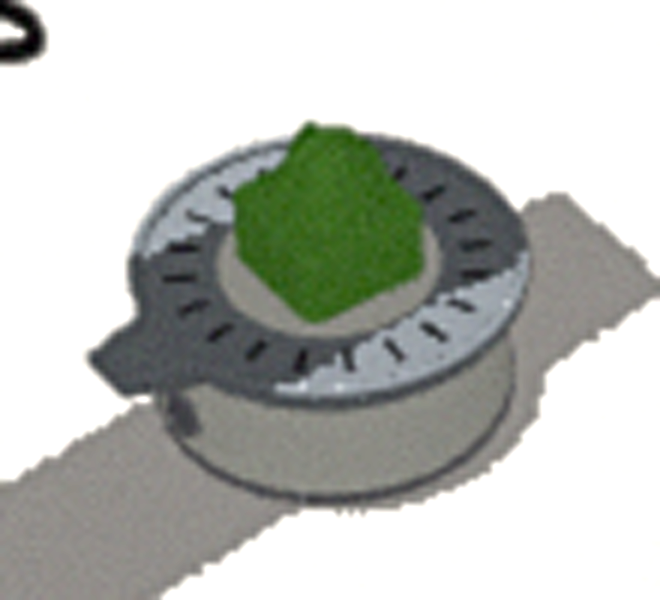

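View pics/w12.png

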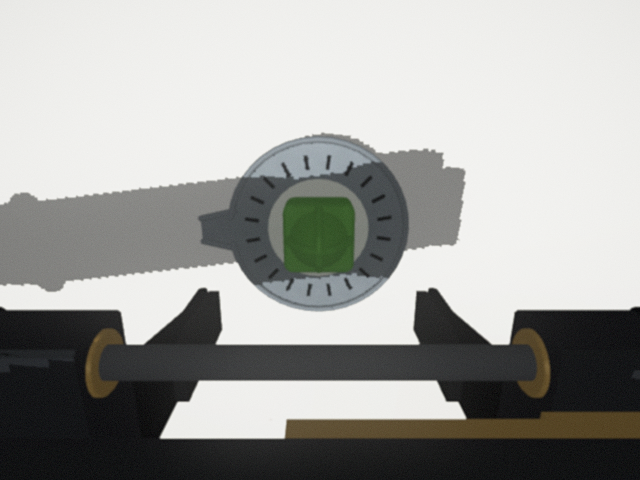

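The cone sits flat and centred on the tray. Its collar centre is near (319,235) in w12, and the apex is near (294,172) in the scene view, against a prediction of (293.8,172.6). The orange cone has not been touched. Handing in.

```bash
python3 -c "
from h import *
print(workorder.close_job())"
```

```text
the job is handed in; nothing more can be done
None
```

The small green cone is on the juicer: I turned it 24° to match the shaft teeth and pressed it down while still gripping it. I then let go, moved the arm clear above it and handed the job in at about 16 s.

**Seating:** contact came at the expected TCP height of 0.0362 m. The press force then rose to about 10 N with no further travel.

**After release:** the cone looks upright and level with its collar on the tray. Its apex in the scene view was within about 1 pixel of the predicted seated position. I did not measure the cone's tilt or final offset separately. I never went near the orange cone; it was unmoved in the last full scene view, during the carry, and I did not check it again after release.

**What disagreed:**
- **First grasp:** the gripper closed to 31 mm instead of 52 mm. The pictures showed the fingertips about 25–30 mm higher than the stated tool geometry puts them, so they had pinched the ribs above the collar. I reopened, went lower in small steps while watching the force, and gripped the collar properly at about 51.5 mm. The reported TCP height was therefore slightly negative at that grasp (-0.024 m).
- **Shaft position:** the top view and the wrist camera differed by about 2–3 mm. I used the wrist camera's value, and the slots went over the teeth without resistance.

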